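# Slide the pot under the screen and start the hotplate

### The job

Slide the two-handled pot along the hotplate, under the steel screen, until it stands centred on the empty circle with the concentric rings: keep it flat on the plate all the way, never lifted or tipped. Your hand cannot pass the screen, so push it by one handle, let go, and draw it on by the other. Only when it stands there and you have let go of it, twist the starter knob clockwise to its stop and let it spring back; leave the tin, the mug and the spatula beside it where they are.

Things in the scene. Friction and masses are not known exactly. Their poses are not given: they have to be found in the camera images.
- hotplate: flat aluminium double hotplate fixed to the bench, 250 mm deep (its x, -155 to +95 mm), 520 mm wide (its y), top 40 mm above the bench. Origin: on the bench surface, midway between two flat painted circles (140 mm across) centred at x 0, y -150 and +150 mm. y runs from the right circle to the left one (the line of travel), x away from the robot
- screen_edge (a point): middle of the lower edge of the fixed upright steel screen across the hotplate between the circles (at its x 0, y 0), 85 mm above the plate top; the screen is 4 mm thick, 200 mm long in the hotplate's x, and rises 85 mm from here. Two 12 mm square posts at x -88 and +88 mm carry it. The pot passes beneath it, between the posts; a hand holding the pot does not
- pot: empty round steel pot, 100 mm across, 60 mm high, 3 mm wall, about 0.45 kg, with two flat black handle tabs straight out along its +y and -y. Origin: centre of its underside; z up. Tabs: 22 mm wide (x), 12 mm thick, mid-height 44 mm above the underside, from the wall (50 mm) to 96 mm from the axis. It starts on one circle, tabs roughly along the line of travel
- dest: the empty circle, told by the flat concentric rings painted inside it (outer one 104 mm across): where the pot must go. Origin: its centre on the plate's top surface. It is the left or the right circle, whichever the pot does not start on.
- knob_grip (a point): point on the starter knob's upright axis at the height to grip it, 72 mm above the bench; round black 48 mm knob with a grip bar on top, 46 mm long (along the point's x), 14 mm thick, its top 85 mm above the bench. On the hotplate's front strip, right of the screen
- starter (a joint): starter knob angle in rad: 0 at rest (bar along the hotplate's x), growing clockwise seen from above, stop at 1.0; a spring brings it back to 0 (about 0.1 N m at the stop).
- tin: flat round brass tin, 60 mm across, 38 mm high, standing on the front strip of the hotplate to the left of the screen; a bystander, leave it alone (origin under its centre)
- mug: white mug, 85 mm high, on the bench to the left of the hotplate; a bystander, leave it alone (origin under its centre)
- spatula: spatula lying on the bench to the right of the hotplate; a bystander, leave it alone (origin under its centre)
Not all that is in view belongs to the job. There is more than one size of the pot; the one meant has the size given above.

How it is judged:
On the way, in this order (a step that is already met when the one before it is completed fails the run):
1. the pot stands on the ringed circle, within 20 mm of its centre, let go of (horizontal distance between pot and dest below 0.02 m and angle between pot's own z axis and vertical below 0.06 rad and z of pot in the frame of hotplate below 0.045 m and contact force between pot and the fingers below 0.1 N), for 0.2 s.
2. the starter knob is turned to its stop (0.9 rad or more) (value of joint starter above 0.9 rad), for 0.05 s.
At the end, for the whole second after the job is handed in: The pot stands flat on the hotplate within 20 mm of the centre of the ringed circle, at rest and let go of, and the starter knob has sprung back (below 0.12 rad) (all of step 1 and linear speed of pot below 0.02 m/s and value of joint starter below 0.12 rad); the robot touches nothing.
It fails at once if the pot is lifted more than 12 mm off the plate, or leaves the plate (z of pot in the frame of hotplate above 0.052 m or z of pot in the frame of hotplate below 0.03 m).
It fails at once if the pot is tipped by more than 0.25 rad (angle between pot's own z axis and vertical above 0.25 rad).
It fails at once if the starter is turned (over 0.5 rad) while the pot is more than 30 mm from the ringed circle's centre (value of joint starter above 0.5 rad and horizontal distance between pot and dest above 0.03 m).
It fails at once if a bystander is moved by more than 30 mm (distance of any of tin, mug, spatula from where it was at the start of the episode above 0.03 m).
It also fails if it takes over 59 s, if anything falls off the work surface, if the arm or the gripper's body presses on something with over 40 N, if the wrist force passes 120 N, or if a joint passes its speed limit or range.

### The arm

A 6-joint arm with a two-finger parallel gripper is mounted at the origin on the work surface. World frame = base frame: x ahead of the robot, y to its left, z up, the work surface at z = 0. Lengths are in m, angles in rad, forces in N, time in s.
With the tool pointing down it reaches from about 0.325 to 0.85 m from the base axis. Payload 4.4 kg.
Tool frame: the origin (TCP) lies at the very end of the fingers, on their centre line; the grasp point (between the pads) lies 19 mm behind it; z points along the fingers, y is the line along which they close (so a half turn about z gives the same grasp; the last joint's range is limited). The gripper opens to 94 mm and grips with 3 to 60 N. Pads are 16 mm wide; open, the fingers measure 119 mm over their backs; the gripper's body (75 mm by 177 mm) begins 78 mm behind the grasp point.
Start: joints at [1.028, 0.207, 1.542, -0, 1.393, -0.15], TCP at [0.22, 0.531, 0.205] pointing down, gripper open.
Joint ranges: [-2.73, 2.73], [-0.86, 2.22], [0.23, 2.46], [-1.11, 4.25], [0.08, 2.63], [-2.82, 2.82]. Speed limits (rad/s): [2.79, 2.79, 3.14, 3.14, 3.14, 3.14].

### API

Orientations are given as a unit quaternion [w, x, y, z].
In Python, from cell import env gives the robot as it stands. Calls block until the motion is done:
- env.move_to(position, orientation): joint-space move of the TCP to a pose.
- env.move_l(position, orientation=None, max_speed=0.15, until_force=None): straight line of the TCP; orientation=None keeps the orientation; max_speed is the mean speed in m/s. With until_force (N) it stops when the force on the tool has changed by that much, and returns True; else False.
- env.move_joints(angles): joint-space move.
- env.command_gripper(opening, force=None): opening from 0.0 (shut) to 1.0 (fully open); force is the grip in N (None keeps the last); returns when the fingers have stopped.
- env.dwell(seconds).
- env.inverse_kinematics(position, orientation): joint angles nearest the present ones, or None.
- env.grab_frame(name): name is "side" or "top"; returns a dict with "pixels" (480x640x3 uint8, red, green, blue), "depth" (480x640 float32, m along the optical axis (not along the pixel's ray), 0 where there is no reading), "K" (3x3 intrinsics, pixels), "rvec" (rotation vector, rad) and "tvec" (3), from world to camera coordinates, as OpenCV has them. Camera axes: x right, y down, z forward; pixel columns grow to the right and rows downward; lengths in m; the calibration is good to about 2 mm. A picture is of the moment at which its call begins.
A pose or a line that the arm cannot do raises env.IKError and nothing moves.
- env.close_job(): hands the job in; it is judged then, once.
Trained networks look in the newest picture that a camera, given by its name, has taken for a name from the list of things; names that differ only in an ending like _2 or _b are one class to them, and where a whole thing is asked for, a point or a joint stands for the part that bears it (a point fixed in the world has none). Each returns a list of dicts, best first, with "confidence" (0 to 1); they miss things now and then, are a little off and sometimes report something else, mostly with a low value. They report only what shows in the picture. A call takes as long as a camera call. They do not tell look-alikes from the thing itself.
- env.masks_of(label, camera): "region" (480x640 bool, what is visible of it) and "box" ([left, top, width, height] in pixels, round what is visible of it).
- env.landmark_of(label, camera): "xy" ([column, row] in pixels: a listed point, or the origin of a listed thing).
Readings, each from a call of its own:
- env.read_time(): time.
- env.read_joints(): joint angles.
- env.read_dq(): joint speeds.
- env.read_joint_efforts(): joint torques, N m.
- env.read_eef_pos(): TCP position.
- env.read_tool_rot(): TCP orientation.
- env.read_wrist_force(): force on the tool from outside, world axes, zero at the start.
- env.read_torque(): the same for the moment, N m.
- env.read_finger_gap(): opening from 0.0 (shut) to 1.0 (fully open).
- env.read_grip_force(): force on a finger pad.
Only numpy, scipy, OpenCV 4.12 (cv2) and the standard library are available. Lean on these libraries where they do the work, as an engineer would, in place of code of your own. Each camera call takes 0.05 s, during which the arm holds its last target. There are 200 camera calls.

## Working session

There is one attempt and no reset: what is moved stays moved. The work goes in short steps, each a Python script; the robot and the scene stay as the last script left them, time stands still between calls to the robot, and variables do not carry over. Pictures are saved under pics/ and viewed, at most 10 in all, crops included, and the job is handed in when it is done.

```bash
mkdir -p pics
cat > h.py <<'E'
import numpy as np, cv2
from cell import env
def cam(n):
    f=env.grab_frame(n); R,_=cv2.Rodrigues(np.array(f["rvec"],float)); f["R"]=R; f["t"]=np.array(f["tvec"],float).ravel(); return f
def save(f,p): cv2.imwrite(p,f["pixels"][:,:,::-1])
def cloud(f):
    K=np.array(f["K"]); v,u=np.mgrid[0:480,0:640]; d=f["depth"]
    P=np.stack([(u-K[0,2])/K[0,0]*d,(v-K[1,2])/K[1,1]*d,d],-1)
    W=(P-f["t"])@f["R"]; W[d<=0]=np.nan; return W
def onplane(f,uv,z):
    K=np.array(f["K"]); r=f["R"].T@np.linalg.solve(K,[uv[0],uv[1],1.]); c=-f["R"].T@f["t"]
    return c+r*(z-c[2])/r[2]
E
python3 - <<'E'
from h import *
for n in ("top","side"):
    f=cam(n); save(f,f"pics/{n}0.png"); np.savez(f"{n}0.npz",**f)
    for l in ("hotplate","screen_edge","pot","dest","knob_grip","tin","mug","spatula"):
        try: print(n,l,[(np.round(d["xy"]).tolist(),round(d["confidence"],2)) for d in env.landmark_of(l,n)])
        except Exception as e: print(n,l,e)
print(env.read_time())
E
```

```text
top hotplate [([341.0, 209.0], 0.94)]
top screen_edge [([343.0, 200.0], 0.91)]
top pot [([135.0, 319.0], 0.95), ([252.0, 318.0], 0.78), ([284.0, 195.0], 0.71)]
top dest [([398.0, 218.0], 0.63)]
top knob_grip [([387.0, 262.0], 0.79), ([470.0, 231.0], 0.2)]
top tin [([273.0, 240.0], 0.77), ([344.0, 199.0], 0.35)]
top mug [([207.0, 194.0], 0.8)]
top spatula [([470.0, 230.0], 0.76)]
side hotplate [([363.0, 274.0], 0.63)]
side screen_edge [([365.0, 235.0], 0.61)]
side pot [([215.0, 291.0], 0.93), ([326.0, 238.0], 0.84), ([148.0, 239.0], 0.62)]
side dest [([410.0, 290.0], 0.8)]
side knob_grip [([366.0, 300.0], 0.82)]
side tin [([293.0, 248.0], 0.84), ([327.0, 234.0], 0.67)]
side mug [([279.0, 214.0], 0.64)]
side spatula [([473.0, 352.0], 0.7)]
0.9
```

View pics/top0.png

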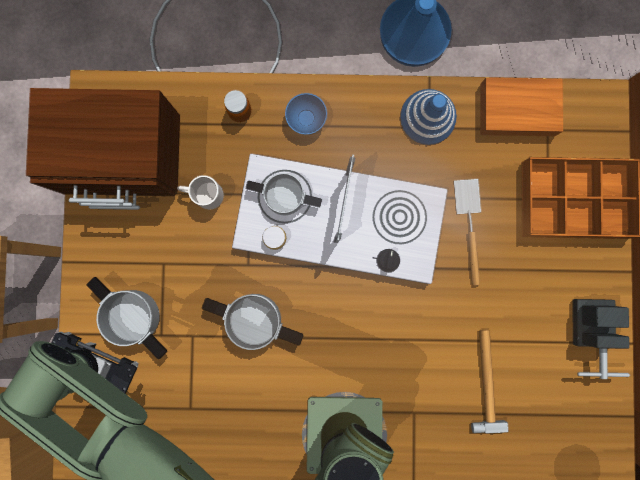

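View pics/side0.png

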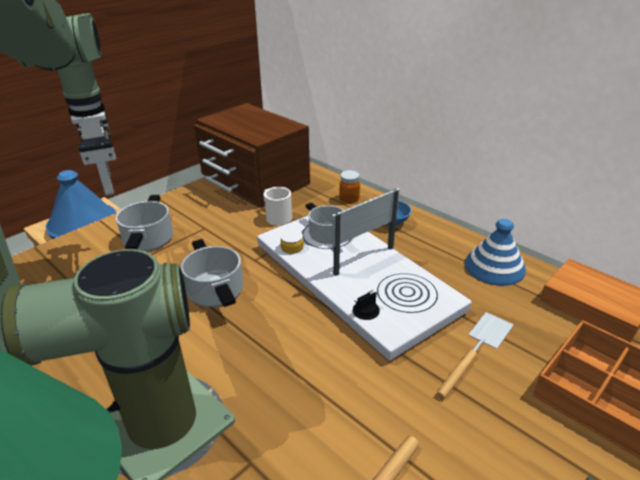

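The top view shows the hotplate (341,215), with the screen across it. Pot candidates are (127,318) and (252,322), both standing on the bench and larger, and (284,195), standing on the plate's left circle. The last one fits; I'll check its diameter. The ringed circle is at (398,217), knob (388,260), tin (273,237), mug (205,192) and spatula (470,230).

Run:
```python
from h import *
f=dict(np.load("top0.npz")); W=cloud(f); z=W[...,2]
print("cam",(-f["R"].T@f["t"]).round(3))
crop=np.zeros((480,640),bool); crop[140:300,215:460]=True
m=(abs(z-.04)<.008)&crop
P=W[m][:,:2]; r=cv2.minAreaRect(P.astype(np.float32)*1000); print("rect mm",r, np.median(z[m]))
# Hotplate from image: colour-free corners
print("corners",cv2.boxPoints(r).round(0).tolist())
def circ(P):
    A=np.c_[2*P,np.ones(len(P))]; s=np.linalg.lstsq(A,(P**2).sum(1),rcond=None)[0]; return s[:2],np.sqrt(s[2]+s[:2]@s[:2])
for c,h in (((284,192),.10),((127,318),None),((252,322),None)):
    b=np.zeros_like(crop); b[c[1]-35:c[1]+35,c[0]-45:c[0]+45]=True
    zt=np.nanpercentile(z[b],99) if h is None else h
    mm=b&(abs(z-zt)<.006); Q=W[mm][:,:2]
    for _ in range(4):
        o,R=circ(Q); e=abs(np.hypot(*(Q-o).T)-R); Q=Q[e<max(.004,1.5*np.median(e))]
    print(c,"ztop",zt,"centre",o.round(4),"D",round(2*R*1000),len(Q))
    if h:
        d=np.hypot(W[...,0]-o[0],W[...,1]-o[1]); hm=b&(abs(z-.088)<.008)&(d>.058)&(d<.11)
        H=W[hm][:,:2]-o; s=H[:,1]>0; print("tabs",(H[s].mean(0)).round(4),(H[~s].mean(0)).round(4),d[hm].max(),np.median(z[hm]))
for n,l,zz in (("top","dest",.04),("top","screen_edge",.125),("top","hotplate",0),("top","knob_grip",.072),("top","tin",.04),("top","pot",.04),("side","dest",.04),("side","screen_edge",.125),("side","hotplate",0),("side","knob_grip",.072)):
    g=dict(np.load(n+"0.npz"))
    uv={"top":dict(dest=(398,218),screen_edge=(343,200),hotplate=(341,209),knob_grip=(387,262),tin=(273,240),pot=(284,195)),"side":dict(dest=(410,290),screen_edge=(365,235),hotplate=(363,274),knob_grip=(366,300))}[n][l]
    print(n,l,onplane(g,uv,zz).round(3))
k=np.zeros_like(crop);k[240:280,368:408]=True
km=k&(abs(z-.085)<.006); Q=W[km][:,:2]; print("knob bar",len(Q),Q.mean(0),cv2.minAreaRect(Q.astype(np.float32)*1000))
sm=crop&(z>.18)&(z<.23)&(W[...,0]>.3); S=W[sm]; print("screen top",S.mean(0),cv2.minAreaRect(S[:,:2].astype(np.float32)*1000), np.percentile(z[sm],[1,99]))
cv2.imwrite("pics/crop.png",cv2.resize(f["pixels"][145:290,225:455,::-1],None,fx=3.4,fy=3.4,interpolation=cv2.INTER_CUBIC))
```

```text
cam [0.398 0.081 1.486]
rect mm ((498.7540283203125, 65.1502685546875), (588.66357421875, 375.30322265625), 80.75212097167969) 0.040468697873784196
corners [[266.0, -195.0], [637.0, -256.0], [731.0, 325.0], [361.0, 386.0]]
(284, 192) ztop 0.1 centre [0.6078 0.1646] D 97 183
tabs [0.0163 0.0741] [-0.0172 -0.0747] 0.09613728386400139 0.08956816854378338
(127, 318) ztop 0.31887402552223293 centre [0.2583 0.5334] D 33 49
(252, 322) ztop 0.08448090360547078 centre [0.2891 0.2371] D 132 247
top dest [ 0.557 -0.129  0.04 ]
top screen_edge [0.589 0.017 0.125]
top hotplate [0.583 0.016 0.   ]
top knob_grip [ 0.442 -0.097  0.072]
top tin [0.495 0.191 0.04 ]
top pot [0.611 0.165 0.04 ]
side dest [ 0.572 -0.136  0.04 ]
side screen_edge [0.576 0.006 0.125]
side hotplate [0.583 0.012 0.   ]
side knob_grip [ 0.448 -0.107  0.072]
knob bar 104 [ 0.44740952 -0.1022864 ] ((447.82232666015625, -102.7425765991211), (14.624310493469238, 45.52476119995117), 82.04785919189453)
screen top [0.58503987 0.0168065  0.20785883] ((583.4434204101562, 16.88089942932129), (11.853616714477539, 198.23529052734375), 80.71593475341797) [0.18363975 0.21618888]
```

View pics/crop.png

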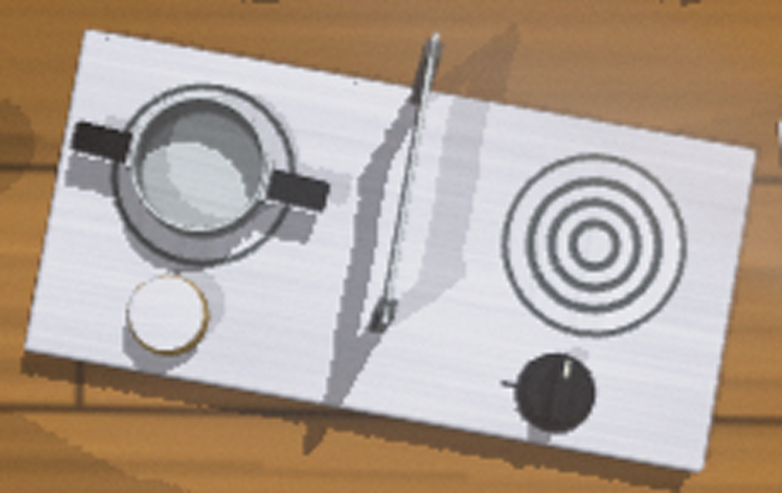

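The enlarged crop confirms the target. The pot on the plate (284,193 in the full image) measures 97 mm across with tab ends at 96 mm. The bench pot at (252,322) measures about 132 mm, so it is a decoy. The rings are centred at about (399.7,217) and the knob bar at (388,260). Next I check the frame and the inverse kinematics.

```bash
cat >> h.py <<'E'
from scipy.spatial.transform import Rotation as Ro
O=np.array([.584,.0165]); TH=np.radians(-9.5)
def ax(th): return np.array([np.cos(th),np.sin(th)])
def hp(x,y): return O+x*ax(TH)+y*ax(TH+np.pi/2)
def quat(th,s=1):   # tool down, closing line (tool y) along s*ax(th)
    y=np.r_[s*ax(th),0]; z=np.array([0,0,-1.]); x=np.cross(y,z)
    q=Ro.from_matrix(np.c_[x,y,z]).as_quat(); return [q[3],q[0],q[1],q[2]]
E
python3 - <<'E'
from h import *
f=dict(np.load("top0.npz"))
print("dest",onplane(f,(399.7,217.1),.04).round(4),"model",hp(0,-.15).round(4),"left",hp(0,.15).round(4))
im=cv2.cvtColor(f["pixels"],cv2.COLOR_RGB2HSV); m=((im[...,1]<50)&(im[...,2]>150)).astype(np.uint8)
m[:, :225]=0; m[:,455:]=0; m[:145]=0; m[290:]=0
m=cv2.morphologyEx(m,cv2.MORPH_OPEN,np.ones((3,3)))
n,L,st,_=cv2.connectedComponentsWithStats(m)
ys,xs=np.where(L==1+np.argmax(st[1:,4])); P=np.array([onplane(f,(a,b),.04)[:2] for a,b in zip(xs,ys)],np.float32)*1000
r=cv2.minAreaRect(P); print(r)
for th in (TH,np.radians(-12.6)):
  for s in (1,-1):
    for c in (hp(0,.236),hp(0,.086),hp(0,-.086),hp(0,-.236)):
        q=env.inverse_kinematics([*c,.065],quat(th,s)); print(s,c.round(3),None if q is None else np.round(q,2))
k=[.447,-.102]
for s in (1,-1):
    for a in (0,-.5,-1.05):
        q=env.inverse_kinematics([*k,.056],quat(TH+np.pi/2+a,s)); print("k",s,a,None if q is None else np.round(q,2))
E
```

```text
dest [ 0.5593 -0.133   0.04  ] model [ 0.5592 -0.1314] left [0.6088 0.1644]
((535.6373291015625, -96.95124816894531), (279.1787414550781, 248.526123046875), 80.60359191894531)
1 [0.623 0.249] [ 0.25  0.54  1.4  -0.    1.2   0.42]
1 [0.598 0.101] [ 0.03  0.42  1.58 -0.    1.15  0.19]
1 [ 0.57  -0.068] [-0.27  0.36  1.67 -0.    1.12 -0.1 ]
1 [ 0.545 -0.216] [-0.53  0.38  1.63 -0.    1.13 -0.36]
-1 [0.623 0.249] [ 0.25  0.54  1.4  -0.    1.2  -2.72]
-1 [0.598 0.101] None
-1 [ 0.57  -0.068] None
-1 [ 0.545 -0.216] [-0.53  0.38  1.63 -0.    1.13  2.78]
1 [0.623 0.249] [ 0.25  0.54  1.4  -0.    1.2   0.47]
1 [0.598 0.101] [ 0.03  0.42  1.58 -0.    1.15  0.25]
1 [ 0.57  -0.068] [-0.27  0.36  1.67 -0.    1.12 -0.05]
1 [ 0.545 -0.216] [-0.53  0.38  1.63 -0.    1.13 -0.31]
-1 [0.623 0.249] [ 0.25  0.54  1.4  -0.    1.2  -2.67]
-1 [0.598 0.101] None
-1 [ 0.57  -0.068] None
-1 [ 0.545 -0.216] None
k 1 0 [-0.41  0.15  1.95 -0.    1.04 -1.82]
k 1 -0.5 [-0.41  0.15  1.95 -0.    1.04 -1.32]
k 1 -1.05 [-0.41  0.15  1.95 -0.    1.04 -0.77]
k -1 0 [-0.41  0.15  1.95 -0.    1.04  1.32]
k -1 -0.5 [-0.41  0.15  1.95 -0.    1.04  1.82]
k -1 -1.05 [-0.41  0.15  1.95 -0.    1.04  2.37]
```

Run:
```python
from h import *
p=np.array([.608,.1645]); ty=np.radians(-12.6); d=.084
g=p+d*ax(ty+np.pi/2); q=quat(ty)
env.move_to([*g,.2],q); env.command_gripper(.55,25)
print("contact",env.move_l([*g,.065],q,.12,until_force=6),env.read_eef_pos(),env.read_time())
env.command_gripper(0,25); print("gap mm",env.read_finger_gap()*94,env.read_grip_force(),env.read_wrist_force())
t=hp(0,.0)+d*ax(TH+np.pi/2)
env.move_l([*t,.065],quat(TH),.05)
print(env.read_eef_pos(),env.read_wrist_force(),env.read_finger_gap()*94)
f=cam("top"); save(f,"pics/top1.png")
print(env.read_time())
```

```text
contact False [0.62726203 0.2467451  0.066239  ] 4.7833
gap mm 21.48361948404975 24.952561855316162 [ 0.66173024  0.06553243 -0.15295493]
[0.5978113  0.09907818 0.06539021] [1.58550443 4.69153383 5.6700306 ] 21.826672647479832
8.5583
```

View pics/top1.png

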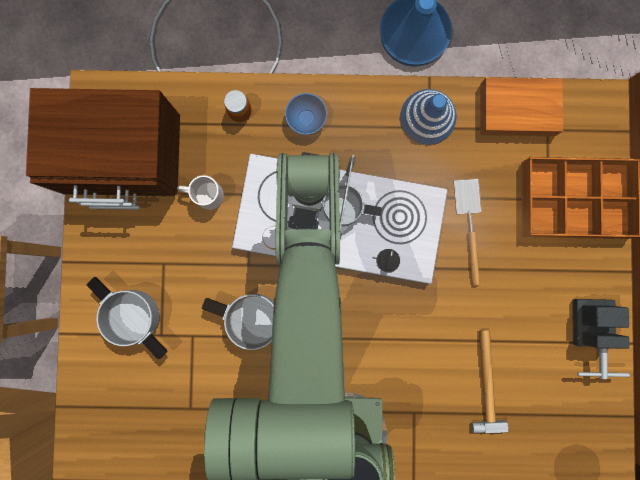

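The pot now stands under the screen with its right tab free at (372,211). I'll let go, cross above the screen, measure the tab, and grip and draw.

Run:
```python
from h import *
env.command_gripper(.55)
e=env.read_eef_pos(); env.move_l([e[0],e[1],.30],None,.2)
r=hp(0,-.25); env.move_to([*hp(0,-.12),.30],quat(TH)); env.move_to([*r,.30],quat(TH))
f=cam("top"); W=cloud(f); c=W.reshape(-1,3); 
X=(c[:,:2]-O)@np.c_[ax(TH),ax(TH+np.pi/2)]
m=(abs(c[:,2]-.089)<.007)&(abs(X[:,0])<.03)&(X[:,1]<-.055)&(X[:,1]>-.13)
T=X[m]; print("tab n",m.sum(),"z",np.median(c[m,2]) if m.any() else 0,"x",T[:,0].mean(),"y range",T.min(0),T.max(0),"slope",np.polyfit(T[:,1],T[:,0],1)) 
m=(abs(c[:,2]-.089)<.007)&(abs(X[:,0])<.03)&(X[:,1]>.055)&(X[:,1]<.13)
T=X[m]; print("left n",m.sum(),T.mean(0),T.min(0),T.max(0))
print(env.read_time()); save(f,"pics/top2.png")
```

```text
tab n 145 z 0.08994316318435232 x -0.0010292458090442015 y range [-0.01155214 -0.09621292] [ 0.01042175 -0.05522687] slope [-0.00322398 -0.00127249]
left n 146 [-0.00325403  0.07483524] [-0.01435423  0.05506907] [0.00816522 0.09548856]
12.0
```

Run:
```python
from h import *
g=hp(-.001,-.084); q=quat(TH)
env.move_to([*g,.30],q)
print("contact",env.move_l([*g,.065],q,.12,until_force=6),env.read_eef_pos())
env.command_gripper(0,25); print("gap mm",env.read_finger_gap()*94,env.read_grip_force())
env.move_l([*hp(.001,-.235),.065],q,.05)
env.command_gripper(.55); e=env.read_eef_pos(); env.move_l([e[0],e[1],.20],None,.15)
env.move_to([.48,-.32,.3],q)
f=cam("top"); save(f,"pics/top3.png"); W=cloud(f).reshape(-1,3)
X=(W[:,:2]-O)@np.c_[ax(TH),ax(TH+np.pi/2)]; m=(abs(W[:,2]-.089)<.006)&(abs(X[:,0])<.03)
for lo,hi in ((-.26,-.205),(-.095,-.04)):
    T=X[m&(X[:,1]>lo)&(X[:,1]<hi)]; print(len(T),T.mean(0) if len(T) else 0,T.min(0) if len(T) else 0,T.max(0) if len(T) else 0)
k=W[(abs(W[:,2]-.085)<.005)&(abs(X[:,0]+.116)<.035)&(abs(X[:,1]+.139)<.035)]
print("knob",cv2.minAreaRect(k[:,:2].astype(np.float32)*1000))
print(env.read_time())
```

```text
contact False [ 0.56975481 -0.06632325  0.06574825]
gap mm 21.73810155452409 24.982940554618835
139 [-0.00168407 -0.22518609] [-0.01263017 -0.24550246] [ 0.00918233 -0.20500869]
138 [-0.00092203 -0.07483616] [-0.01215463 -0.09472508] [ 0.01097008 -0.05467388]
knob ((448.34698486328125, -102.80633544921875), (14.002638816833496, 44.804595947265625), 81.05322265625)
20.9833
```

View pics/top3.png

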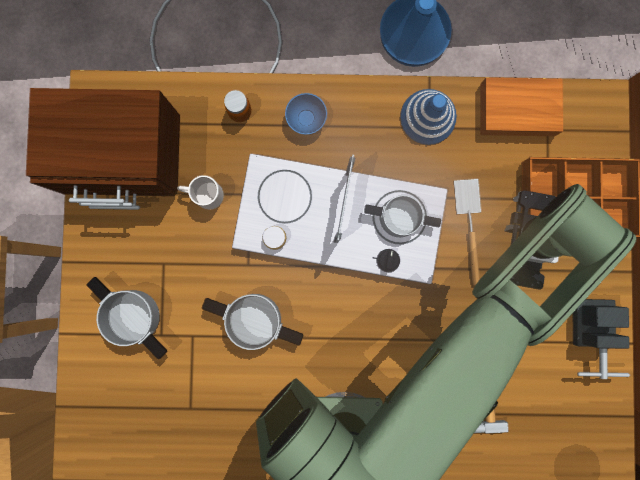

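The pot is centred on the rings to about 1 mm at (403,215), released and aligned. The knob bar sits at (0.448,-0.103). Now I twist the knob.

Run:
```python
from h import *
k=[.448,-.103]; b=TH+np.pi/2; q=lambda a: quat(b-a,1)
env.move_to([*k,.2],q(0)); env.command_gripper(.4,40)
print("contact",env.move_l([*k,.056],q(0),.08,until_force=6),env.read_eef_pos())
env.command_gripper(0,40); print("gap",env.read_finger_gap()*94,env.read_grip_force())
z=env.read_eef_pos()[2]
for a in (.35,.7,1.0,1.05):
    env.move_l([*k,z],q(a),.05); print(a,env.read_torque(),env.read_time())
env.dwell(.3)
f=cam("top"); save(f,"pics/top4.png")
f=cam("side"); cv2.imwrite("pics/side4.png",cv2.resize(f["pixels"][200:360,280:480,::-1],None,fx=3,fy=3))
print(np.round(env.read_joints(),3))
```

```text
contact True [ 0.44786003 -0.10294779  0.05724606]
gap 13.560144148552359 41.51737745676655
0.35 [ 0.87644167 -0.34278308  0.06378617] 25.2833
0.7 [ 1.25248206 -0.67145396  0.11222319] 25.7833
1.0 [ 1.48672479 -0.97800988  0.11975427] 26.2333
1.05 [ 1.56842646 -0.97135338  0.62333995] 26.4833
[-0.413  0.15   1.95   0.005  1.04  -0.773]
```

View pics/side4.png

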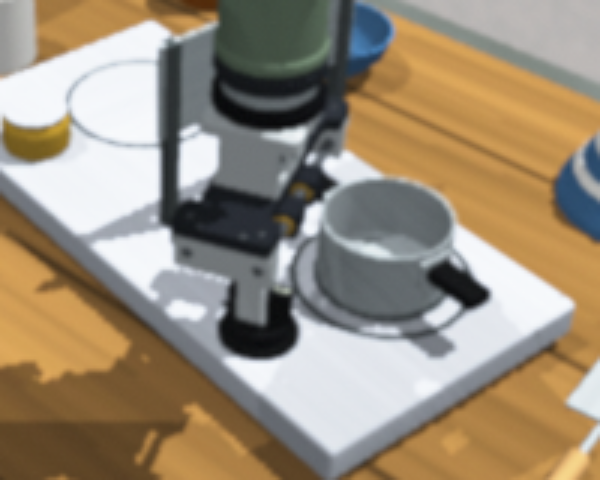

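The crop shows the fingers on the turned knob (260,325) and the pot undisturbed. The torque jump from 0.12 to 0.62 N m shows the stop was reached. I'll turn it back, release, retreat and check.

Run:
```python
from h import *
k=[.448,-.103]; b=TH+np.pi/2; z=env.read_eef_pos()[2]
env.move_l([*k,z],quat(b-.5),.05); env.move_l([*k,z],quat(b),.05)
env.command_gripper(.4); env.move_l([*k,.2],None,.1); env.move_to([.48,-.32,.3],quat(TH)); env.dwell(.3)
f=cam("top"); W=cloud(f).reshape(-1,3)
X=(W[:,:2]-O)@np.c_[ax(TH),ax(TH+np.pi/2)]; m=(abs(W[:,2]-.089)<.006)&(abs(X[:,0])<.03)
print([X[m&(X[:,1]>lo)&(X[:,1]<hi)].mean(0) for lo,hi in ((-.26,-.205),(-.095,-.04))])
kk=W[(abs(W[:,2]-.085)<.005)&(abs(X[:,0]+.116)<.035)&(abs(X[:,1]+.139)<.035)]
print("knob",cv2.minAreaRect(kk[:,:2].astype(np.float32)*1000),env.read_time())
```

```text
[array([-0.00203488, -0.22569665]), array([-0.00124732, -0.07446139])]
knob ((447.8550109863281, -102.7383804321289), (14.524596214294434, 45.30067443847656), 80.60272216796875) 31.875
```

```bash
python3 -c "
from cell import env
print(env.read_wrist_force(), env.close_job())"
```

```text
the job is handed in; nothing more can be done
[ 0.11136479 -0.54282688 -0.5387745 ] None
```

I handed the job in at about 32 s: the pot stands about 2 mm from the centre of the ringed circle and is let go of, the knob was turned to its stop and has sprung back, and I never reached for the tin, mug or spatula; the hand-in returned no verdict.

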